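Hold the spread snap ring over the axle groove of a wrapping-paper dispenser

ROBOT

A 6-joint arm with a two-finger parallel gripper is mounted at the origin on the work surface. World frame = base frame: x ahead of the robot, y to its left, z up, the work surface at z = 0. Lengths are in mm, angles in rad, forces in N, time in s.
With the tool pointing down it reaches from about 400 to 925 mm from the base axis. Payload 12.5 kg.
Tool frame: the origin (TCP) lies between the finger pads; the fingertips stand 11 mm ahead of it and the grasp point (between the pads) lies 8 mm behind it (env.tip_extent is the distance from the TCP to the fingertips, in mm); x points along the fingers, z is the direction in which the jaws open and shut, and the axes are right-handed (so a half turn about x gives the same grasp; the last joint's range is limited). The gripper opens to 95 mm and grips with 3 to 60 N. Pads are 20 mm wide; open, the fingers measure 119 mm over their backs; the gripper's body (75 mm by 180 mm) begins 59 mm behind the grasp point.
Start: joints at [-1.371, 0.491, 1.559, -0, 1.092, -0.106], TCP at [188.183, -596.014, 225.661] pointing down, gripper open.
Joint ranges: [-3.1, 3.1], [-0.84, 2.19], [0.05, 2.79], [-1.13, 4.28], [0.06, 2.93], [-2.69, 2.69]. Speed limits (rad/s): [2.22, 2.22, 2.79, 3.14, 3.14, 3.14].

INTERFACE

Orientations are given as [roll, pitch, yaw] about the fixed x, y, z axes, in that order (R = Rz(yaw) Ry(pitch) Rx(roll)).
In Python, from cell import status, imaging, env gives the robot as it stands. The module is installed in compiled form; this text tells all that it offers.
- The arm moves only by the tool apply_moves, never from a script. Its argument "increments" is a list of rows, each a list of 5 numbers: the closure, from 0 (fully open) to 1 (shut), then the shift along the tool's x, y, z in mm, then the turn about the tool's x in degrees. A call has 1 to 10 rows; each row shifts and turns the commanded pose from where the row before left it, along the tool's axes as they then stand; what a row does not reach is not made up. A row lasts 1/10 s, in which the tool goes at most 50 mm and 8.59 degrees, less where a joint would pass 70% of its speed; a pose out of reach is approached as far as the arm can. A call with a gripper value outside its range is refused whole. The fingers move at their own pace and stop on an object; the grip force is fixed at half the most. Time passes only in rows, so rows that do not move let the fingers close. It gives the time, the measured TCP pose, the force and the opening at its end, in the units of the state.
- status.state(): the state, without advancing time (a new reading comes with each control period).
- imaging.read_camera(name): name is "side" or "top"; returns a dict with "pixels" (420x560x3 uint8, red, green, blue), "fovy" (degrees; the focal length in pixels is half the picture's height over the tangent of half this angle, whatever the lens; pixels are square), "cx", "cy" (the principal point, pixels), "distortion" ([k1, k2, p1, p2, k3] as OpenCV has them; the pictures are not rectified), "R" (3x3) and "t" (3): a world point X has camera coordinates R X + t. Camera axes: x right, y down, z forward; pixel columns grow to the right and rows downward; lengths in mm; the calibration is good to about 2 mm. A picture is of the moment at which its call begins. There is no depth.
- env.job_done(): hands the job in, once; it reports no verdict.
The state is a dict: "t": time; "joints": joint angles; "qvel": joint speeds; "tau": joint torques, N m; "eef_pos": TCP position; "tcp_rot": TCP orientation; "ft_force": force on the tool from outside, world axes, zero at the start; "moment": the same for the moment, N m; "opening": opening from 0.0 (shut) to 1.0 (fully open).
Only numpy, scipy, OpenCV 4.12 (cv2) and the standard library are available. Lean on these libraries where they do the work, as an engineer would, in place of code of your own. Each camera call takes 0.05 s, during which the arm holds its last target. There are 200 camera calls.

TASK

Draw the ring pliers, with the snap ring on their tips, up out of the slot in the wooden block, squeeze the handles right in so that the ring is fully spread, and slide the ring over the end of the dispenser's axle stub, without forcing it, until it stands square over the groove. Finish holding it there: handles still squeezed, ring spread around the groove and hanging in the grip without resting on the axle. Leave the jar, the tin and the cheese alone.

Things in the scene. Friction and masses are not known exactly. Their poses are not given: they have to be found in the camera images.
- pliers: Loose ring pliers, 209 mm long, 12 mm thick, 0.2 kg, nose down in the block's slot: black handles up, ring down in the slot. Origin on the pivot; x: direction the handles close along (flat plane of the pliers); y: normal to pliers and ring (ring's axis); z: up along the handles. The pivot pin (8 mm thick, 34 mm long, along y) rests on the block's top across the slot; the pliers hang from it.
- grip (a point): Midway between the two handles, 65 mm above the pivot: pinch here from above along x. Handles: flat bars 12 mm wide (y), 32 to 104 mm above the pivot, 60 mm across here at rest, 34 mm squeezed to the stop, outer faces then parallel. Both move equally and spread the ring; a spring resists with about 5 N at rest, 10 N at the stop, and shuts them when let go. Axes as pliers.
- ring_center (a point): Centre of the spread ring, fixed 76 mm below the pivot along pliers z; axes as pliers. Steel ring in the flat plane of the pliers: 45 mm outside, 4 mm thick, 35 mm inside but for two teeth pointing inward from -x and +x, with 19 mm between them when shut, 29 mm when spread. Spread, it is 57 mm wide. Its lowest point is 105 mm below the pivot when shut, 99 mm when spread.
- jaw_r (a joint): Squeeze of the pliers (rad, turn of one handle): 0 at rest (ring shut), 0.2 at the stop (ring fully spread).
- block: Fixed dark wooden block, 94 x 46 mm, 112 mm high, on a thin foot of 130 x 90 mm; origin at the centre of its underside, z up. The slot in its top is 64 mm long (block x), 14 mm wide (block y) and 107 mm deep. The pliers' x axis lies along block x.
- dispenser: Fixed paper roll dispenser: wooden cheeks (110 mm wide, top at 158 mm) and a horizontal white roll (110 mm thick, 300 mm long, top at 155 mm) on a steel axle 100 mm above the counter. The axle stub sticks out of one cheek along the dispenser's -y. Origin on the counter under the groove's middle; the cheek's outer face is at y = +18 mm, the roll beyond. A 34 mm washer on the cheek reaches to y = +15 mm.
- groove (a point): Centre of the groove on the axle's axis, 100 mm above the counter; axes as dispenser (y along the axle, towards the cheek). The stub is 22 mm thick, the groove 18 mm thick and 10 mm wide (y = -5 to +5 mm).
- stub_end (a point): Centre of the axle stub's free end (slightly chamfered), 42 mm from the groove's middle towards -y; axes as dispenser.
- jar: Bystander: amber glass jar with a black cap, 58 mm across, 75 mm high, origin under its centre.
- tin: Bystander: round blue and white tin, 68 mm across, 95 mm high, origin under its centre.
- cheese: Bystander: small round red cheese, 94 mm across, 45 mm high, origin under its centre.

How it is judged (in metres and radians):
On the way, in this order (a step that is already met when the one before it is completed fails the run):
1. the pliers are held by the fingers, drawn up clear of the block (z of ring_center in the frame of block above 0.13 m and contact force between the fingers and pliers above 3 N), for 0.1 s.
2. the ring, fully spread, stands in front of the end of the axle stub, in line with it (contact force between the fingers and pliers above 3 N and value of joint jaw_r above 0.165 rad and x of ring_center in the frame of groove between -0.006 and 0.006 m and z of ring_center in the frame of groove between -0.009 and 0.009 m and y of ring_center in the frame of stub_end between -0.12 and -0.002 m), for 0.05 s.
At the end, for the whole second after the job is handed in: Fingers hold the pliers (over 3 N), squeeze over 0.165 of 0.2 rad; ring centre within 4 mm of the groove middle along the axle and sideways, 6 mm in height; upright and square within 0.14 rad, still, under 3 N on the dispenser and off the block, for the last second (contact force between the fingers and pliers above 3 N and value of joint jaw_r above 0.165 rad and x of ring_center in the frame of groove between -0.004 and 0.004 m and z of ring_center in the frame of groove between -0.006 and 0.006 m and y of ring_center in the frame of groove between -0.004 and 0.004 m and angle between the y axis of pliers and the y axis of dispenser, either way round below 0.14 rad and angle between pliers's own z axis and vertical below 0.14 rad and contact force between pliers and dispenser below 3 N and contact force between pliers and block below 0.5 N and linear speed of pliers below 0.02 m/s); the arm keeps its last pose, push and grip.
It fails at once if the jar, tin or cheese is moved by more than 20 mm (distance of any of jar, tin, cheese from where it was at the start of the episode above 0.02 m).
It fails at once if the pliers are forced against the dispenser (more than 30 N) (contact force between pliers and dispenser above 30 N).
It also fails if it takes over 45 s, if anything falls off the work surface, if the arm or the gripper's body presses on something with over 40 N, if the wrist force passes 120 N, or if a joint passes its speed limit or range.

## Working session

There is one attempt and no reset: what is moved stays moved. The work goes in short steps, Python scripts to look and compute and a tool call to move; the robot and the scene stay as the last step left them, time stands still between calls to the robot, and variables do not carry over. Pictures are saved under pics/ and viewed, about 8 in all and at most 12, crops included, and the job is handed in when it is done.

Besides the shell and the picture viewer there is one more tool, called after "Call:" as name(argument=value, ...) on one line, values as JSON. apply_moves: Moves the arm, as the interface text tells. Its arguments: {"type":"object","properties":{"increments":{"type":"array"}},"required":["increments"]}

```bash
mkdir -p pics; cat > h.py <<'E'
from cell import status, imaging, env
import numpy as np, cv2
def K(c):
    f=210/np.tan(np.radians(c["fovy"])/2)
    return np.array([[f,0,c["cx"]],[0,f,c["cy"]],[0,0,1.]])
def proj(c,P):
    return cv2.projectPoints(np.array(P,float).reshape(-1,1,3),cv2.Rodrigues(np.array(c["R"]))[0],np.array(c["t"],float),K(c),np.array(c["distortion"],float))[0].reshape(-1,2)
def ray(c,uv):
    n=cv2.undistortPoints(np.array(uv,float).reshape(-1,1,2),K(c),np.array(c["distortion"],float)).reshape(-1,2)
    R=np.array(c["R"]);o=-R.T@np.array(c["t"])
    d=(R.T@np.c_[n,np.ones(len(n))].T).T
    return o,d
def atz(c,uv,z):
    o,d=ray(c,uv); return o+d*((z-o[2])/d[:,2])[:,None]
def shot(n,f=None,crop=None,scale=1):
    c=imaging.read_camera(n); im=c["pixels"][:,:,::-1].copy()
    if crop: x0,y0,x1,y1=crop; im=im[y0:y1,x0:x1]
    if scale!=1: im=cv2.resize(im,None,fx=scale,fy=scale,interpolation=cv2.INTER_CUBIC)
    if f: cv2.imwrite("pics/"+f,im)
    return c
E
python3 - <<'E'
from h import *
for n in("side","top"):
    c=shot(n,n+"0.png",None,1.42); o,_=ray(c,[[280,210]]); print(n,c["fovy"],o,np.round(c["R"],3).tolist(),c["distortion"])
print(status.state())
E
```

```text
side 53.6354196471264 [ 380.18418456 -584.50568486  537.75913558] [[0.911, -0.413, 0.02], [-0.232, -0.552, -0.801], [0.342, 0.724, -0.599]] [-0.09564233  0.          0.          0.          0.        ]
top 43.97684684133627 [ 543.83804111  -78.91768265 1020.16911602] [[-0.025, -1.0, 0.017], [-0.997, 0.023, -0.073], [0.072, -0.019, -0.997]] [-0.20251632  0.          0.          0.          0.        ]
{'t': 0.1, 'joints': array([-1.37060152e+00,  4.91502310e-01,  1.55937518e+00, -9.54246893e-06,
        1.09167772e+00, -1.05588075e-01]), 'qvel': array([-0.00011675, -0.00133229, -0.00285395,  0.00167531,  0.00149384,
        0.00044697]), 'tau': array([ 2.32417035e-03, -6.13625550e+01, -2.58605897e+01,  6.94131874e-02,
        4.70574468e-02, -5.34573303e-05]), 'eef_pos': array([ 188.13819746, -595.809799  ,  225.12288049]), 'tcp_rot': array([3.04479738, 1.56983374, 1.77978834]), 'ft_force': array([ 0.76363258,  0.17410664, -0.01123241]), 'moment': array([-0.05667922,  0.01144674,  0.00941965]), 'opening': 1.0004074364572095}
```

View pics/side0.png

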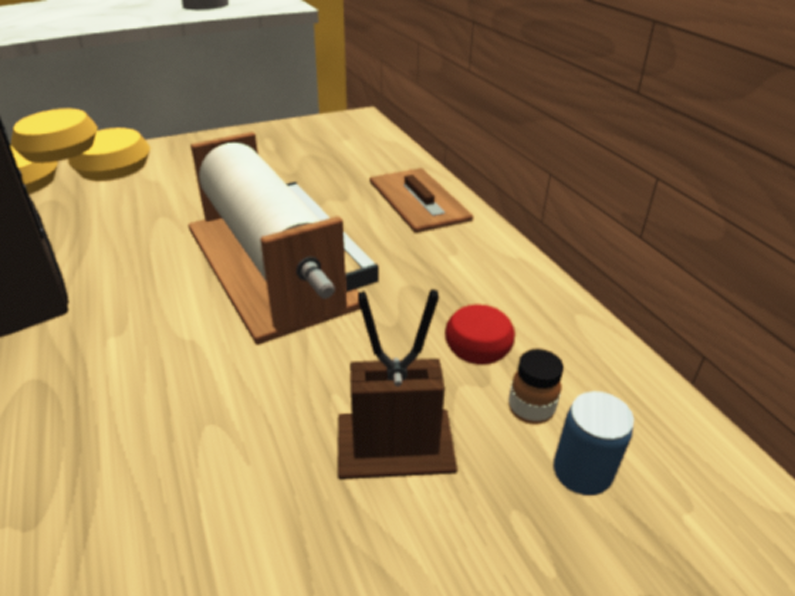

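View pics/top0.png

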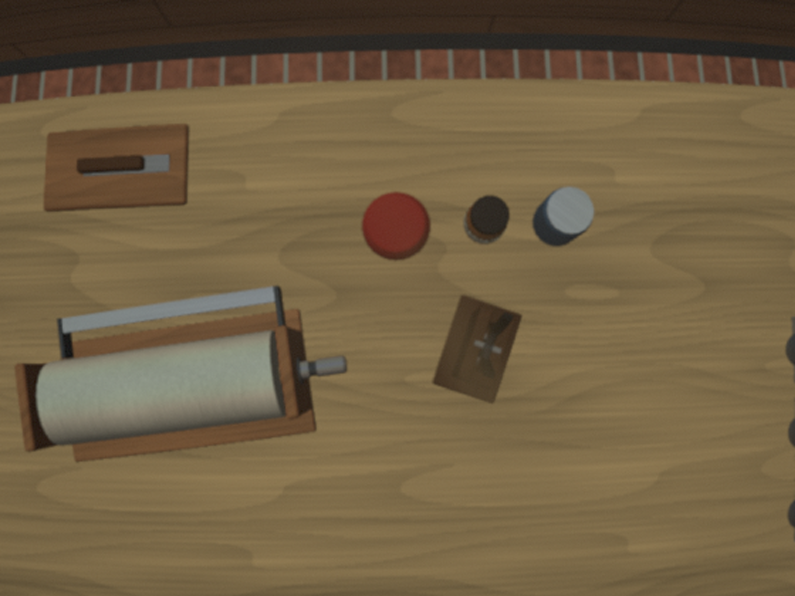

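The side view shows the block at (397,410), the pliers with handle tips at (363,295) and (433,293), and the stub end at (322,285). The top view shows the foot of the block around (478,348) and the stub from (300,369) to (345,365). I'll make one enlarged composite for exact pixels.

```bash
cat > comp.py <<'E'
from h import *
def comp(f,boxes):
    cams={n:imaging.read_camera(n) for n in set(b[0] for b in boxes)}
    out=[]
    for n,x,y in boxes:
        p=cv2.resize(cams[n]["pixels"][y:y+75,x:x+100,::-1],(400,300),interpolation=cv2.INTER_CUBIC)
        p=cv2.convertScaleAbs(p,alpha=1.5 if n=="top" else 1.2,beta=10)
        for k in range(0,100,20): cv2.putText(p,str(x+k),(k*4,9),0,.33,(0,255,255),1); cv2.line(p,(k*4,10),(k*4,16),(0,255,255),1)
        for k in range(10,75,10): cv2.putText(p,str(y+k),(0,k*4+4),0,.33,(0,255,255),1)
        out.append(p)
    cv2.imwrite("pics/"+f,np.vstack([np.hstack(out[:2]),np.hstack(out[2:])]) if len(out)==4 else np.hstack(out))
    return cams
E
python3 -c "
from comp import *
comp('c1.png',[('top',290,205),('top',185,220),('side',230,200),('side',185,160)])"
```

```text
(no output)
```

View pics/c1.png

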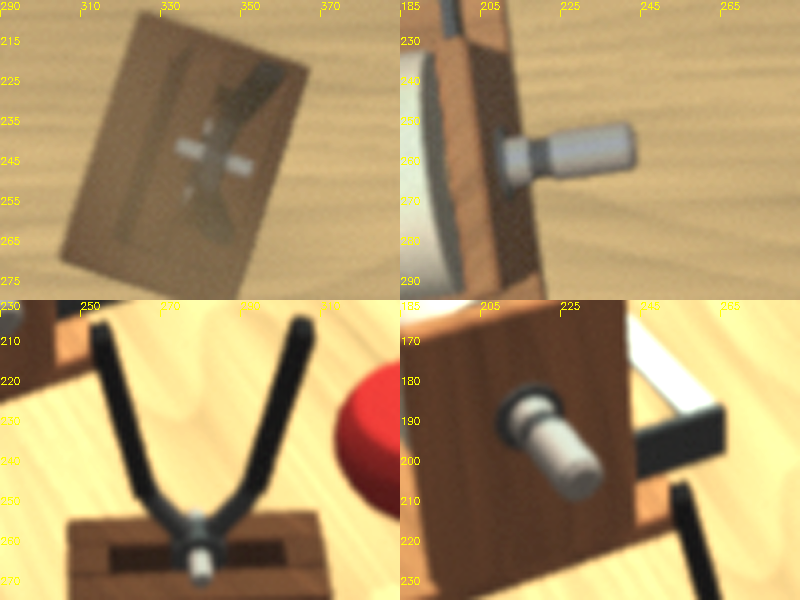

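```bash
python3 - <<'E'
from h import *
s=imaging.read_camera("side");t=imaging.read_camera("top")
def tri(a,b):
    o1,d1=ray(t,[a]);o2,d2=ray(s,[b]);d1=d1[0];d2=d2[0]
    k=np.linalg.lstsq(np.c_[d1,-d2],o2-o1,rcond=None)[0]
    p,q=o1+d1*k[0],o2+d2*k[1];return (p+q)/2,np.linalg.norm(p-q)
p=atz(t,[[334.25,242],[353,247],[343.6,244.5]],116);print("pin",p,np.linalg.norm(p[0]-p[1]),np.degrees(np.arctan2(*(p[0]-p[1])[1::-1])))
f=atz(t,[[324.5,208],[367.5,222],[305,269.5]],8);print("foot",f,f[1:]-f[0],np.linalg.norm(f[1]-f[0]),np.linalg.norm(f[2]-f[0]),"ctr",(f[1]+f[2])/2)
h=atz(s,[[255.5,207.5],[305.5,206.75],[280.5,207.1]],220);print("tips",h,"ang",np.degrees(np.arctan2(*(h[1]-h[0])[1::-1])))
print("pin near side",atz(s,[[280,268.75]],116))
g=atz(t,[[243.75,256.5],[220,258.75]],100);print("stub",g,np.linalg.norm(g[0]-g[1]),np.degrees(np.arctan2(*(g[1]-g[0])[1::-1])))
g=atz(s,[[230,204.75],[220,191]],100);print("stub side",g,np.degrees(np.arctan2(*(g[1]-g[0])[1::-1])))
print("tri end",tri([243.75,256.5],[230,204.75]),"gr",tri([220,258.75],[220,191]))
E
```

```text
pin [[ 563.30714127 -177.14216837  116.        ]
 [ 553.70696572 -209.8138849   116.        ]
 [ 558.51609117 -193.41284112  116.        ]] 34.05296510029522 73.62523399645045
foot [[ 632.65318815 -171.73599085    8.        ]
 [ 603.15144456 -255.78315675    8.        ]
 [ 513.64278853 -130.31150127    8.        ]] [[ -29.50174359  -84.0471659     0.        ]
 [-119.01039962   41.42448958    0.        ]] 89.07456972354724 126.01374351196553 ctr [ 558.39711655 -193.04732901    8.        ]
tips [[ 525.4746303  -190.65725286  220.        ]
 [ 584.60939885 -213.82492546  220.        ]
 [ 554.97305535 -202.15600441  220.        ]] ang -21.394128998173915
pin near side [[ 553.08347856 -208.42171317  116.        ]]
stub [[541.92972702 -18.02399318 100.        ]
 [538.85322642  24.14850003 100.        ]] 42.284560292134344 94.17235953950818
stub side [[541.9657366  -17.10603123 100.        ]
 [538.3634061   30.19084446 100.        ]] 94.35548035403531
tri end (array([541.82061817, -18.03605041, 100.68931995]), np.float64(0.23098928230292634)) gr (array([537.85677833,  23.97330005, 104.18399224]), np.float64(2.1196650476919014))
```

```bash
cat >> h.py <<'E'
from scipy.spatial.transform import Rotation as Ro
def plan(target=None,zdir=None):
    s=status.state();R=Ro.from_euler("xyz",s["tcp_rot"]).as_matrix()
    print("t",s["t"],"pos",s["eef_pos"].round(1),"open",s["opening"],"F",s["ft_force"].round(1),"j6",s["joints"].round(2)); print(R.round(4).tolist())
    a=np.degrees(np.arctan2(R[1,2],R[0,2]));print("tool z yaw",a)
    if zdir is not None: print("turn about tool x",-((zdir-a+90)%180-90))
    if target is not None: print("shift tool",(R.T@(np.array(target)-s["eef_pos"])).round(1))
    return s,R
E
python3 -c "
from h import *
plan([558.5,-193.3,270],-18.9)"
```

```text
t 0.3 pos [ 188.2 -595.9  225.5] open 0.9996318536778126 F [-0.3 -0.4 -0.5] j6 [-1.37  0.49  1.56 -0.    1.09 -0.11]
[[-0.0001, 0.9536, 0.301], [0.0003, 0.301, -0.9536], [-1.0, 0.0, -0.0003]]
tool z yaw -72.47944626046528
turn about tool x -53.57944626046529
shift tool [ -44.4  474.4 -272.5]
```

Call:
apply_moves(increments=[[0,-8,30,-18,0],[0,-8,36,-21,0],[0,-8,36,-21,0],[0,-8,36,-21,0],[0,-8,36,-21,0],[0,-4,36,-21,0],[0,0,36,-21,0],[0,0,36,-21,0],[0,0,36,-21,0],[0,0,36,-21,0]])

```text
t: 1.3
eef_pos: [464.4, -290.6, 269.8]
tcp_rot: [0.345, 1.57, -0.92]
ft_force: [0.4, 0.2, 0.4]
opening: 1.003
```

Call:
apply_moves(increments=[[0,0,36,-21,0],[0,0,36,-21,0],[0,0,36,-21,0],[0,0,0,0,-7.6],[0,0,0,0,-7.6],[0,0,0,0,-7.6],[0,0,0,0,-7.6],[0,0,0,0,-7.6],[0,0,0,0,-7.6],[0,0,0,0,-7.6]])

```text
t: 2.3
eef_pos: [547.4, -199.4, 269.6]
tcp_rot: [-1.718, 1.571, -2.048]
ft_force: [-0.2, -0.1, -0.0]
opening: 1.003
```

```bash
python3 -c "
from h import *
plan([558.5,-193.3,270],-18.9)"
```

```text
t 2.3 pos [ 547.4 -199.4  269.6] open 1.0028422828540724 F [-0.2 -0.1 -0. ] j6 [-0.46  0.39  1.61 -0.    1.14 -0.13]
[[-0.0, 0.3249, 0.9457], [-0.0001, 0.9457, -0.3249], [-1.0, -0.0001, -0.0]]
tool z yaw -18.962346974781322
turn about tool x -0.06234697478132034
shift tool [-0.4  9.4  8.5]
```

Call:
apply_moves(increments=[[0,0,9.4,8.5,0],[0,20,0,0,0],[0,15,0,0,0],[0,0,0,0,0]])

```text
t: 2.7
eef_pos: [558.6, -192.7, 232.8]
tcp_rot: [3.042, 1.568, 2.703]
ft_force: [-0.2, -0.2, 0.1]
opening: 1.002
```

```bash
python3 -c "
from comp import *
from h import *
plan([558.5,-193.3,173],-18.9)
comp('c2.png',[('side',230,170),('top',290,205)])"
```

```text
t 2.7 pos [ 558.6 -192.7  232.8] open 1.0020733279902163 F [-0.2 -0.2  0.1] j6 [-0.44  0.44  1.63 -0.    1.07 -0.1 ]
[[-0.0029, 0.3334, 0.9428], [0.0013, 0.9428, -0.3334], [-1.0, 0.0003, -0.0031]]
tool z yaw -19.47658056646838
turn about tool x -0.5765805664683796
shift tool [59.8 -0.6  0.3]
```

View pics/c2.png

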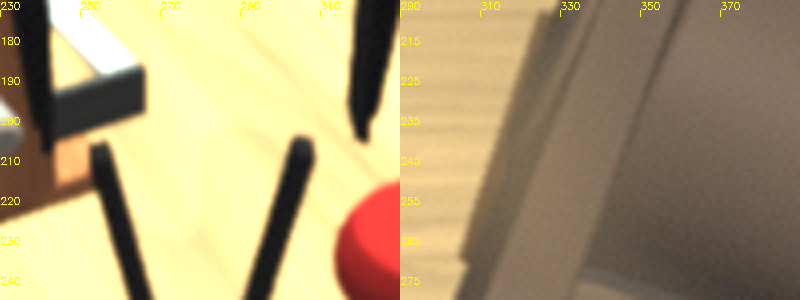

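Fingertips at (241,207) and (320,205) straddle the handle tips at (255,207) and (305,206) evenly and in the same plane. I'll descend and close.

Call:
apply_moves(increments=[[0,20,0,0,0],[0,20,0,0,0],[0,15,0,0,0],[0,5,0,0,0],[0,0,0,0,0],[0.3,0,0,0,0],[0.4,0,0,0,0],[0.5,0,0,0,0],[0.6,0,0,0,0],[1,0,0,0,0]])

```text
t: 3.8
eef_pos: [559.4, -193.8, 176.0]
tcp_rot: [-0.129, 1.568, -0.466]
ft_force: [0.1, -0.0, 9.2]
opening: 0.635
```

Call:
apply_moves(increments=[[1,0,0,0,0],[1,0,0,0,0],[1,0,0,0,0],[1,0,0,0,0]])

```text
t: 4.2
eef_pos: [558.3, -193.3, 176.5]
tcp_rot: [-1.058, 1.57, -1.395]
ft_force: [-4.9, 1.9, 18.3]
opening: 0.349
```

```bash
python3 -c "
from comp import *
from h import *
plan([558.5,-193.3,173],-18.9)
comp('c3.png',[('side',230,170),('side',230,230)])"
```

```text
t 4.2 pos [ 558.3 -193.3  176.5] open 0.3485360216238313 F [-4.9  1.9 18.3] j6 [-0.44  0.5   1.7  -0.    0.95 -0.11]
[[0.0001, 0.3301, 0.9439], [-0.0004, 0.9439, -0.3301], [-1.0, -0.0004, 0.0002]]
tool z yaw -19.277534882920907
turn about tool x -0.3775348829209122
shift tool [3.5 0.1 0.2]
```

View pics/c3.png

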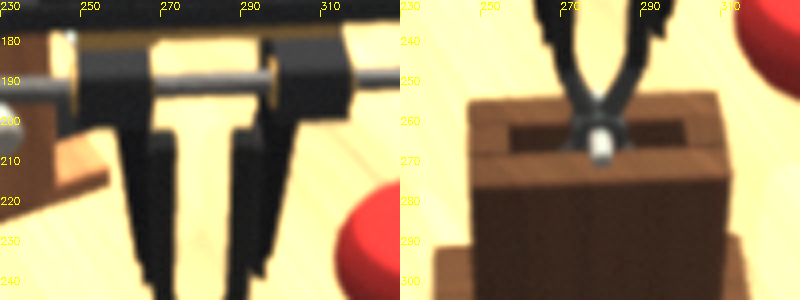

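Opening of 33 mm means the handles are at the stop, with the ring spread in the slot and the pin still on the block. Lifting.

Call:
apply_moves(increments=[[1,-3,0,0,0],[1,-3,0,0,0],[1,-5,0,0,0],[1,-10,0,0,0],[1,-15,0,0,0],[1,-20,0,0,0],[1,-20,0,0,0],[1,-20,0,0,0],[1,-20,0,0,0],[1,-14,0,0,0]])

```text
t: 5.25
eef_pos: [558.7, -193.4, 306.7]
tcp_rot: [-0.164, 1.569, -0.501]
ft_force: [0.3, -0.1, -2.3]
opening: 0.345
```

Call:
apply_moves(increments=[[1,0,0,0,0],[1,0,0,0,0],[1,0,0,0,0],[1,0,0,0,0]])

```text
t: 5.65
eef_pos: [558.4, -193.3, 303.8]
tcp_rot: [3.094, 1.569, 2.758]
ft_force: [-0.0, 0.5, -2.1]
opening: 0.345
```

```bash
python3 -c "
from comp import *
from h import *
plan([547.5,-88,236.5],4.2)
comp('c4.png',[('side',230,170),('side',230,220)])"
```

```text
t 5.65 pos [ 558.4 -193.3  303.8] open 0.3454769005417854 F [-0.   0.5 -2.1] j6 [-0.44  0.37  1.54 -0.    1.23 -0.11]
[[-0.0013, 0.3302, 0.9439], [0.0005, 0.9439, -0.3302], [-1.0, 0.0001, -0.0014]]
tool z yaw -19.278963769021672
turn about tool x -23.478963769021675
shift tool [ 67.4  95.8 -45. ]
```

View pics/c4.png

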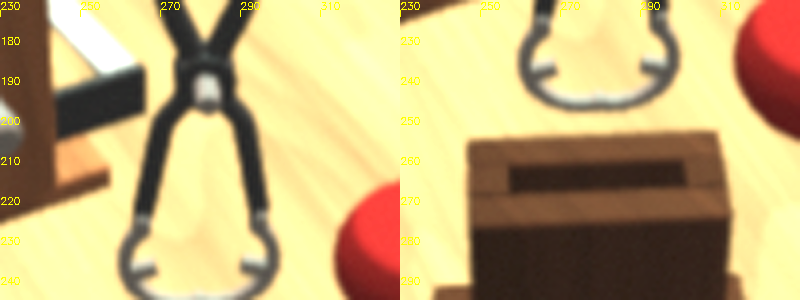

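```bash
python3 - <<'E'
from h import *
from scipy.optimize import least_squares
c=imaging.read_camera("side"); s,R=plan()
T=s["eef_pos"]; g=np.array([T[0],T[1],T[2]+8]); a=np.radians(-19.28)
ex=np.array([np.cos(a),np.sin(a),0]);ey=np.array([-np.sin(a),np.cos(a),0])
def P(h,t):   # h: grasp above pivot; t: tilt (bottom toward +ey)
    d=np.array([0,0,-1])*np.cos(t)+ey*np.sin(t); n=ey*np.cos(t)+np.array([0,0,1])*np.sin(t)
    return np.array([g+d*h-17*n, g+d*(h+76), g+d*(h+98.5-1)])
obs=np.array([[282,192.7],[279.6,237.2],[279.8,245.0]])
print(proj(c,P(68.5,0)))
r=least_squares(lambda p:(proj(c,P(*p))-obs)[:,1],[68.5,0]);print(r.x,r.fun,proj(c,P(*r.x)), P(*r.x)[1])
E
```

```text
t 5.75 pos [ 558.5 -193.3  304. ] open 0.347754287554507 F [-0.1 -0.  -2.1] j6 [-0.44  0.37  1.54 -0.    1.23 -0.11]
[[-0.0009, 0.3302, 0.9439], [0.0003, 0.9439, -0.3302], [-1.0, 0.0, -0.0009]]
tool z yaw -19.28168233647856
[[281.6307267  195.40442344]
 [279.6819896  233.59441051]
 [279.47535333 245.28897766]]
[ 6.37167468e+01 -5.70486681e-02] [ 0.48038384 -2.56539717  2.08246067] [[281.95928386 193.18038384]
 [280.20508231 234.63460283]
 [280.05519108 247.08246067]] [ 555.87556835 -200.86356716  172.55635648]
```

The ring hangs clear, matching the pinned model (bottom predicted at row 245.3, seen about 245–246), so there's no visible slip. Next I'll turn it square and go to a point in front of the stub.

Call:
apply_moves(increments=[[1,0,0,0,-4],[1,0,0,0,-6],[1,0,0,0,-6],[1,0,0,0,-4.5],[1,0,0,0,-3],[1,0,10,0,0],[1,0,20,-1,0],[1,0,25,-1,0],[1,0,25,-1,0],[1,0,20,-1,0]])

```text
t: 6.75
eef_pos: [546.5, -91.2, 304.7]
tcp_rot: [1.825, 1.57, 1.898]
ft_force: [0.7, -0.5, -1.8]
opening: 0.346
```

Call:
apply_moves(increments=[[1,0,10.5,0,0],[1,10,0,0,0],[1,20,0,0,0],[1,20,0,0,0],[1,12,0,0,0],[1,5,0,0,0],[1,0,0,0,0],[1,0,0,0,0],[1,0,0,0,0]])

```text
t: 7.65
eef_pos: [546.8, -83.6, 238.3]
tcp_rot: [-0.39, 1.569, -0.316]
ft_force: [1.2, 0.4, -2.5]
opening: 0.346
```

```bash
python3 -c "
from comp import *
from h import *
plan([546.7,-83,236.5],4.2)
comp('c5.png',[('side',190,180),('side',200,130),('top',185,210),('top',220,210)])"
```

```text
t 7.65 pos [546.8 -83.6 238.3] open 0.3456206075272893 F [ 1.2  0.4 -2.5] j6 [-0.27  0.38  1.72 -0.    1.04 -0.34]
[[0.0013, -0.0734, 0.9973], [-0.0004, 0.9973, 0.0734], [-1.0, -0.0005, 0.0012]]
tool z yaw 4.212078132930235
turn about tool x 0.012078132930241736
shift tool [ 1.8  0.6 -0. ]
```

View pics/c5.png

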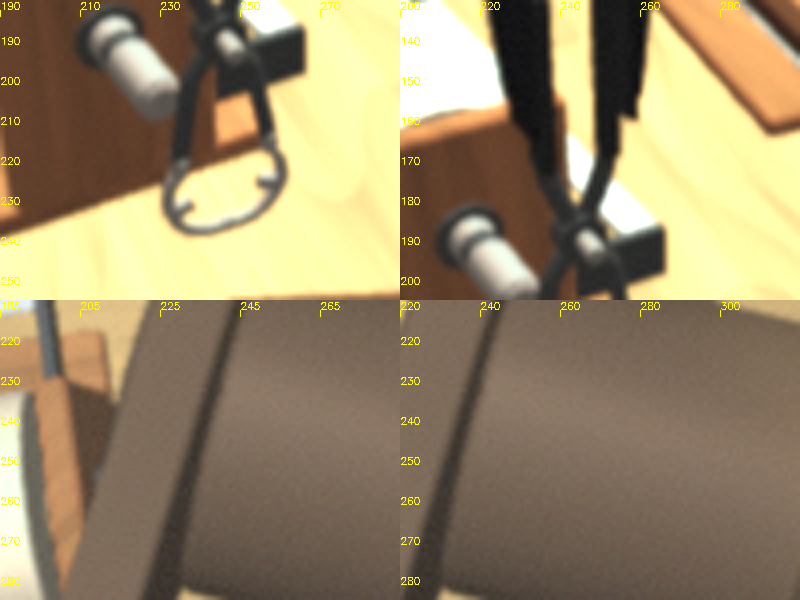

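```bash
python3 - <<'E'
from h import *
c=imaging.read_camera("side"); s,R=plan()
T=s["eef_pos"]; g=T+[0,0,8]; ex=R[:,2];ey=R[:,1];dn=np.array([0,0,-1.])
rc=g+dn*144.5
L=["pin end","tooth-","tooth+","bottom outer","rc","left out","right out"]
pts=[g+dn*68.5-17*ey,rc-14.5*ex,rc+14.5*ex,rc+dn*22.7,rc,rc-28.5*ex,rc+28.5*ex]
for l,p in zip(L,proj(c,pts)):print(l,p.round(1))
e=np.array([541.9,-18,100]);u=np.array([-.073,.997,0])
print("axis",proj(c,[e+k*u for k in(42,0,-65)]).round(1),rc)
v=cv2.resize(c["pixels"][150:270,190:310,::-1],None,fx=5,fy=5,interpolation=cv2.INTER_CUBIC)
v=cv2.convertScaleAbs(v,alpha=1.2,beta=10)
th=np.linspace(0,2*np.pi,40)
q=lambda P:((proj(c,P)-[190,150]+.5)*5).astype(int)
for p in q(pts):cv2.circle(v,tuple(map(int,p)),3,(0,0,255),1)
ell=[rc+28.5*np.cos(a)*ex+22.7*np.sin(a)*dn for a in th];cv2.polylines(v,[q(ell)],True,(0,0,255),1)
for k,r in((42,9),(0,11)):
    cv2.polylines(v,[q([e+k*u+r*np.cos(a)*ex+r*np.sin(a)*dn for a in th])],True,(0,255,0),1)
cv2.polylines(v,[q([e+u*42,e-u*65])],False,(0,255,0),1)
cv2.imwrite("pics/c6.png",v)
E
```

```text
t 7.8 pos [546.6 -83.5 238.1] open 0.34575926852573796 F [-0.1  0.4 -2.2] j6 [-0.27  0.38  1.72 -0.    1.04 -0.34]
[[0.0008, -0.0736, 0.9973], [-0.0003, 0.9973, 0.0736], [-1.0, -0.0004, 0.0008]]
tool z yaw 4.2204871991158335
pin end [248.3 193.1]
tooth- [237.3 228.2]
tooth+ [253.4 223.1]
bottom outer [245.9 236.1]
rc [245.4 225.6]
left out [229.3 230.8]
right out [261.1 220.7]
axis [[221.3 192.8]
 [230.1 205. ]
 [245.4 226.1]] [546.58362244 -83.50877851 101.61682624]
```

View pics/c6.png

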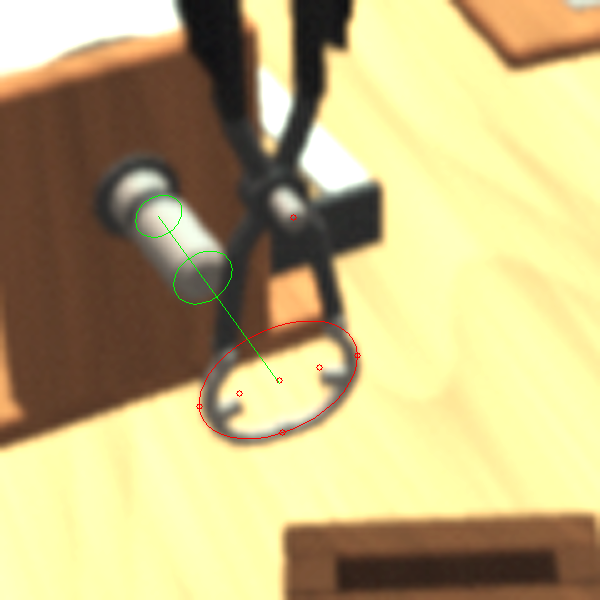

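The model outline (red) matches the ring, and the predicted stub (green) matches the stub. The ring is centred on the axle line, with its tooth midpoint at column 281 against 280. Advancing along the axle and stopping just short of the stub end.

Call:
apply_moves(increments=[[1,0,5,0,0],[1,0,8,0,0],[1,0,10,0,0],[1,0,10,0,0],[1,0,10,0,0],[1,0,6,0,0],[1,0,3,0,0],[1,0,0,0,0],[1,0,0,0,0],[1,0,0,0,0]])

```text
t: 8.8
eef_pos: [542.7, -31.9, 237.6]
tcp_rot: [-1.565, 1.571, -1.492]
ft_force: [-0.2, 0.5, -2.9]
opening: 0.346
```

```bash
cat > ov.py <<'E'
from h import *
import sys
def ov(f,x0=180,y0=140):
    c=imaging.read_camera("side"); s,R=plan([538.9,24.1,238.0],4.2)
    T=s["eef_pos"]; g=T+[0,0,8]; ex=R[:,2];ey=R[:,1];dn=np.array([0,0,-1.]);rc=g+dn*144.5
    print("rc",rc.round(1))
    e=np.array([541.9,-18,100]);u=np.array([-.073,.997,0]);th=np.linspace(0,2*np.pi,40)
    v=cv2.resize(c["pixels"][y0:y0+100,x0:x0+100,::-1],None,fx=6,fy=6,interpolation=cv2.INTER_CUBIC)
    v=cv2.convertScaleAbs(v,alpha=1.3,beta=20)
    q=lambda P:((proj(c,P)-[x0,y0]+.5)*6).astype(int)
    for p in q([g+dn*68.5-17*ey,rc-14.5*ex,rc+14.5*ex,rc]):cv2.circle(v,tuple(map(int,p)),3,(0,0,255),1)
    cv2.polylines(v,[q([rc+28.5*np.cos(a)*ex+22.7*np.sin(a)*dn for a in th])],True,(0,0,255),1)
    for k,r in((42,9),(0,11)):
        cv2.polylines(v,[q([e+k*u+r*np.cos(a)*ex+r*np.sin(a)*dn for a in th])],True,(0,255,0),1)
    cv2.imwrite("pics/"+f,v)
ov(sys.argv[1])
E
python3 ov.py c7.png
```

```text
t 8.85 pos [542.7 -31.9 237.6] open 0.3455326079296655 F [-0.   0.4 -2.2] j6 [-0.18  0.36  1.74 -0.    1.03 -0.25]
[[-0.0, -0.0731, 0.9973], [-0.0001, 0.9973, 0.0731], [-1.0, -0.0001, -0.0]]
tool z yaw 4.192711559090127
turn about tool x -0.007288440909874794
shift tool [-0.4 56.2  0.3]
rc [542.7 -31.9 101.1]
```

View pics/c7.png

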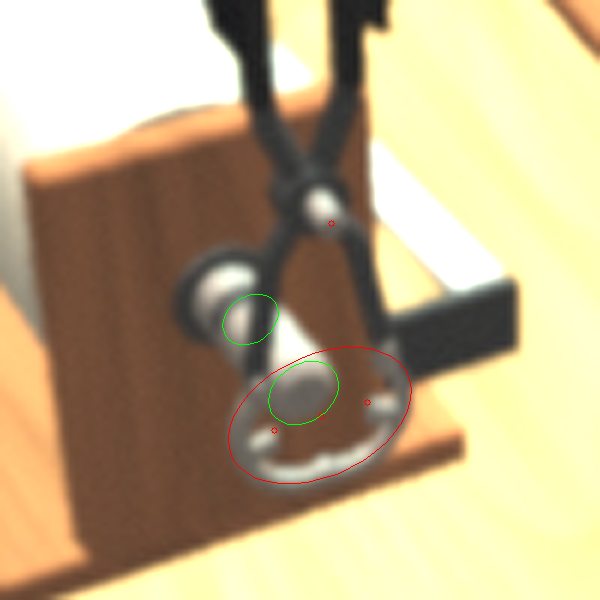

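Just short of the stub, the end face at (305,393) sits between the teeth at (272,437) and (370,402). I'll check the pin numerically for any tilt before going on.

```bash
python3 - <<'E'
from h import *
from scipy.optimize import least_squares
c=imaging.read_camera("side"); s,R=plan()
im=c["pixels"].astype(int); gr=im.min(2)  # bright & neutral
T=s["eef_pos"]; g=T+[0,0,8]; ex=R[:,2];ey=R[:,1];up=np.array([0,0,1.])
pv=g-68.5*up
th=np.linspace(0,2*np.pi,24)
pin=[pv+y*ey+4*np.cos(a)*ex+4*np.sin(a)*up for y in(-17,-6) for a in th]
q=proj(c,pin);print("pin model bbox",q.min(0).round(1),q.max(0).round(1))
print("ring bottom outer (y=-2,+2)",proj(c,[pv-98.7*up-2*ey,pv-98.7*up+2*ey,pv-94*up]).round(1))
print("rows170-182 cols 228-240");print(gr[168:183,226:242])
print("ring bottom area rows 210-224, cols 226-246 step2");print(gr[208:226,226:248:2])
E
```

```text
t 8.9 pos [542.6 -31.9 237.6] open 0.34875147201649537 F [-0.6 -0.5 -2.1] j6 [-0.18  0.36  1.74 -0.    1.04 -0.25]
[[-0.0001, -0.0732, 0.9973], [-0.0001, 0.9973, 0.0732], [-1.0, -0.0001, -0.0001]]
tool z yaw 4.196099930761836
pin model bbox [229.7 171.2] [237.  178.9]
ring bottom outer (y=-2,+2) [[234.2 219.8]
 [233.3 218.5]
 [233.6 217. ]]
rows170-182 cols 228-240
[[ 29  28  26  32  40  48  44  37  31  32  29  28  26  28  33  90]
 [ 32  29  30  33  40  44  40  35  32  29  29  28  27  26  32  89]
 [ 36  36  36  34  36  36  38  37  31  29  26  25  26  26  31  80]
 [ 35  38  37  31  30  44  69  77  63  40  28  26  26  27  30  71]
 [ 33  35  31  28  36  69 113 130 118  73  36  27  28  28  29  68]
 [ 30  30  28  27  44  88 134 156 154 113  59  32  26  26  31  64]
 [ 27  28  26  28  47  87 125 151 157 136  85  45  30  28  29  56]
 [ 27  26  26  27  40  69 103 128 135 125  90  60  43  32  28  43]
 [ 31  28  27  26  31  49  77  95  94  85  73  63  51  41  35  38]
 [ 35  31  26  26  27  36  51  65  64  59  56  54  46  46  39  39]
 [ 36  30  29  25  26  28  37  46  52  50  46  40  36  41  43 
[... 470 characters left out ...]
  28  28  26  26  25  23  27  50  79  60]
 [ 53  27  26  27  26  26  25  30  69  81  66]
 [ 51  26  27  27  26  26  28  58  94  72  73]
 [ 46  25  28  26  28  31  53 107 101  63  69]
 [ 37  25  27  39  62  67  99 136  87  56  53]
 [ 35  29  37  80 123 121 133 117  65  45  37]
 [ 63  64  77 123 142 130 118  76  46  34  31]
 [110 120 127 132 114  96  74  49  33  29  30]
 [113 129 128 103  73  58  44  37  30  33  40]
 [ 78  95  87  64  49  38  30  29  37  54  78]
 [ 52  57  52  42  33  27  28  39  69  97 115]
 [ 36  38  35  30  27  29  51  77 114 128 133]
 [ 27  28  25  28  37  60  98 113 140 141 137]
 [ 26  24  27  49  72 107 130 132 143 145 138]
 [ 28  35  52  94 111 133 142 138 140 146 139]]
```

The pin's bounding box and the ring's bottom agree with the untilted model to within 1 px. Sliding on gently.

Call:
apply_moves(increments=[[1,0,2,0,0],[1,0,3,0,0],[1,0,4,0,0],[1,0,4,0,0],[1,0,4,0,0],[1,0,4,0,0],[1,0,4,0,0],[1,0,3,0,0],[1,0,2,0,0],[1,0,0,0,0]])

```text
t: 9.9
eef_pos: [540.4, -1.5, 237.6]
tcp_rot: [-1.043, 1.571, -0.969]
ft_force: [-1.3, -0.2, -3.0]
opening: 0.347
```

```bash
python3 ov.py c8.png
```

```text
t 9.95 pos [540.5  -1.6 237.6] open 0.34491040822392094 F [-0.1 -0.2 -2.3] j6 [-0.13  0.36  1.75 -0.    1.03 -0.2 ]
[[0.0, -0.0738, 0.9973], [-0.0001, 0.9973, 0.0738], [-1.0, -0.0001, 0.0]]
tool z yaw 4.230187980154229
turn about tool x 0.030187980154224192
shift tool [-0.4 25.8  0.4]
rc [540.5  -1.6 101.1]
```

View pics/c8.png

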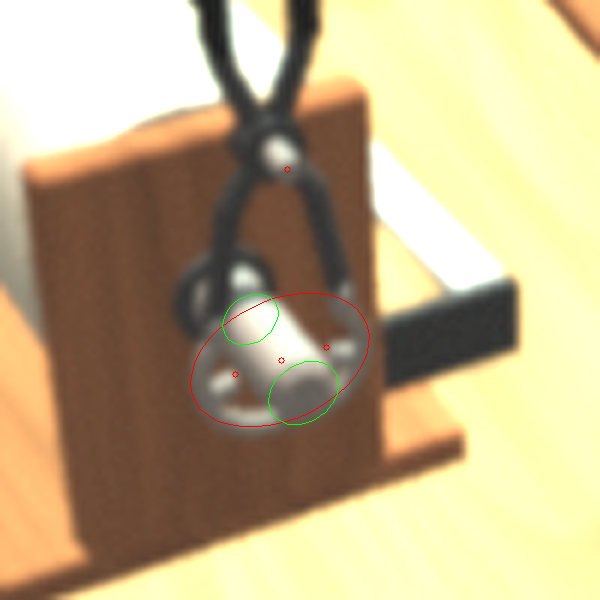

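No contact: the force is unchanged at −2.3 N, which is the pliers' weight. The ring surrounds the stub with the teeth at (225,383) and (340,350). Last stretch.

Call:
apply_moves(increments=[[1,0,2,0,0],[1,0,4,0.4,0],[1,0,4,0,0],[1,0,4,0,0],[1,0,4,0,0],[1,0,4,0,0],[1,0,3,0,0],[1,0,1.5,0,0],[1,0,0,0,0],[1,0,0,0,0]])

```text
t: 10.95
eef_pos: [538.9, 24.7, 237.6]
tcp_rot: [-1.265, 1.571, -1.191]
ft_force: [0.2, -0.0, -1.9]
opening: 0.346
```

Call:
apply_moves(increments=[[1,0,0,0,0],[1,0,0,0,0],[1,0,0,0,0],[1,0,0,0,0],[1,0,0,0,0]])

```text
t: 11.45
eef_pos: [538.9, 24.7, 237.6]
tcp_rot: [-1.011, 1.571, -0.937]
ft_force: [0.0, 0.0, -1.8]
opening: 0.35
```

```bash
python3 ov.py c9.png
```

```text
t 11.5 pos [538.9  24.7 237.6] open 0.3448904450963139 F [ 0.2 -0.4 -2. ] j6 [-0.08  0.36  1.75 -0.    1.03 -0.15]
[[-0.0, -0.0736, 0.9973], [-0.0001, 0.9973, 0.0736], [-1.0, -0.0001, -0.0]]
tool z yaw 4.218828729293951
turn about tool x 0.018828729293943525
shift tool [-0.4 -0.6 -0. ]
rc [538.9  24.7 101.1]
```

View pics/c9.png

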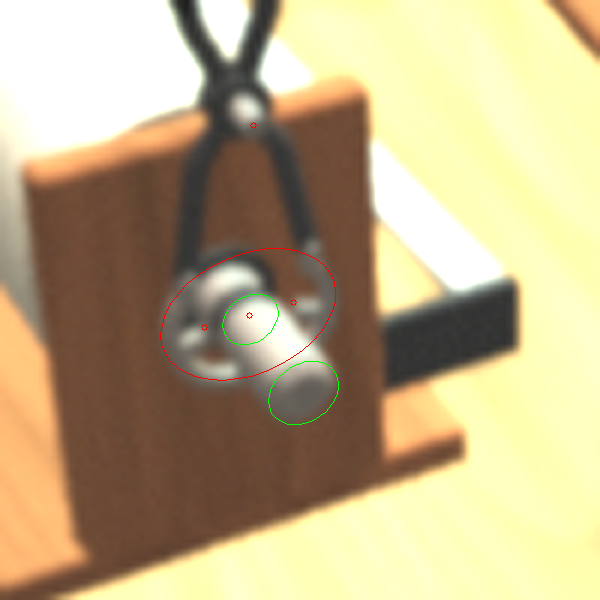

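```bash
python3 - <<'E'
from h import *
c=imaging.read_camera("top");s=imaging.read_camera("side")
e=np.array([541.9,-18,100]);u=np.array([-.073,.997,0])
for n,cc in(("top0.png",c),("side0.png",s)):
    im=cv2.imread("pics/"+n).min(2).astype(np.float32)
    k=np.arange(-6,60,1.5)
    P=[e+x*u+[0,0,10.5] for x in k]; uv=((proj(cc,P)+.5)*1.42-.5).astype(np.float32)
    v=cv2.remap(im,uv[:,0].reshape(-1,1),uv[:,1].reshape(-1,1),cv2.INTER_LINEAR).ravel()
    print(n,[(float(a),int(b)) for a,b in zip(k-42,v)])
E
```

```text
top0.png [(-48.0, 73), (-46.5, 74), (-45.0, 74), (-43.5, 66), (-42.0, 63), (-40.5, 69), (-39.0, 81), (-37.5, 92), (-36.0, 99), (-34.5, 100), (-33.0, 100), (-31.5, 100), (-30.0, 100), (-28.5, 101), (-27.0, 101), (-25.5, 101), (-24.0, 101), (-22.5, 102), (-21.0, 101), (-19.5, 101), (-18.0, 101), (-16.5, 101), (-15.0, 101), (-13.5, 102), (-12.0, 102), (-10.5, 102), (-9.0, 102), (-7.5, 102), (-6.0, 95), (-4.5, 77), (-3.0, 60), (-1.5, 52), (0.0, 52), (1.5, 54), (3.0, 58), (4.5, 71), (6.0, 90), (7.5, 100), (9.0, 102), (10.5, 102), (12.0, 101), (13.5, 94), (15.0, 79), (16.5, 62)]
side0.png [(-48.0, 81), (-46.5, 93), (-45.0, 106), (-43.5, 117), (-42.0, 128), (-40.5, 137), (-39.0, 148), (-37.5, 158), (-36.0, 166), (-34.5, 169), (-33.0, 170), (-31.5, 170), (-30.0, 170), (-28.5, 171), (-27.0, 171), (-25.5, 171), (-24.0, 170), (-22.5, 171), (-21.0, 171), (-19.5, 172), (-18.0, 171), (-16.5, 171), (-15.0, 171), (-13.5, 171), (-12.0, 171), (-10.5, 165), (-9.0, 157), (-7.5, 147), (-6.0, 131), (-4.5, 112), (-3.0, 95), (-1.5, 83), (0.0, 84), (1.5, 94), (3.0, 109), (4.5, 129), (6.0, 146), (7.5, 156), (9.0, 159), (10.5, 156), (12.0, 143), (13.5, 129), (15.0, 101), (16.5, 76)]
```

The groove's edges come out at −4.5 and +4.7 mm in the top view, with the middle at +0.1, against a ring centre at +0.6. Handing in.

```bash
python3 -c "
from h import *
print(env.job_done()); plan()"
```

```text
the job is handed in; nothing more can be done
None
the job is handed in; nothing more can be done
```

I drew the pliers up out of the block and squeezed the handles to the stop. I then turned them square to the axle and slid the ring over the stub to the groove. I handed the job in with the arm still holding it there, after about 11.5 s of the 45 s allowed. The hand-in gives no verdict, so what follows is from my own measurements.

- **Ring position:** by the model, the ring centre is at [538.9, 24.7, 101.1] mm and the groove is at [538.9, 24.1, 100].
- **Groove location:** its edges in the first top picture put the middle at about +0.1 mm along the axle. The side picture agrees to about 1 mm.
- **Squeeze:** the gripper opening is about 33 mm, which is the handles at the stop.
- **Squareness:** the tool's yaw is 4.2°, matching the axle.
- **Contact:** the tool reads −2 N vertically, the weight of the pliers, and almost nothing sideways. The ring is not resting on the axle.
- **Bystanders:** I kept the arm away from the jar, tin and cheese, but did not measure them again at the end.

**What disagreed:** in the last two side pictures the ring showed about 1 px (roughly 2 mm) lower than the model. It could be slightly low or up to about 3 mm short along the axle, still inside the limits.

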